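# Seat the ink jar and run the mixer up to its stop

## Task

Take the porcelain ink jar from the tray by its bar handle and set it gently and upright on the mixer base, both lugs fully down over the two steel pegs, and let go. Then push the blue spring lever round until you feel it press on its hidden end stop, keep it pressed there for two seconds without forcing it, and let it spring back home. Leave the seal stone, the paste pot and the brush where they are.

Things in the scene. Friction and masses are not known exactly. Their poses are not given: they have to be found in the camera images.
- jar: Loose lidded ink jar, about 0.4 to 0.8 kg, upright in the tray: white porcelain with a blue band, 76 mm across, black lid with its top 70 mm above the underside, bar handle on it. Two steel lugs at the foot, to +y and -y, 28 mm (x) by 30 mm (y), 10 mm thick, each with a 12 mm vertical through hole 54 mm from the jar's axis. Origin: centre of the underside, z up. A half turn makes no difference.
- jar_grip (a point): Point on the jar's axis, 92 mm above its underside, where the TCP may be put to grip the bar handle: black with blue rings, 14 mm wide along jar x (the fingers close along jar x), 50 mm long along jar y, from 70 to 102 mm above the underside. Axes as the jar's.
- base: Fixed white mixer base on the table, 180 mm (x) by 330 mm (y), flat top 50 mm above the table. Origin: centre of its underside; its yaw varies. The jar seat is at base y = +80 mm, the lever's turning axis at base y = -80 mm, both at base x = 0. Around the lever lies a dark flat dial 156 mm across.
- seat (a point): Centre of the top of the black rubber seat disc (72 mm across), 53 mm above the table: the jar's origin lies here when fully seated, jar y along base y (either way round). Two steel pegs stand 54 mm to base +y and -y of it, 9 mm thick, tapered to 4 mm over their last 7 mm, tips 16 mm above this point.
- lever: Lever: black hub 44 mm across, 44 mm high above the base's top, with a straight blue wing. Origin: on the vertical turning axis, 50 mm above the table; x points along the wing and turns with it. The wing is 12 mm thick, reaches 80 mm from the axis, 10 to 34 mm above the base's top. At rest it points to base -x. Push it counter-clockwise seen from above (about +z; its tip goes towards base -y).
- lever_push (a point): Mid-thickness of the wing, 50 mm from the axis, 22 mm above the base's top; moves with the lever. Push here on the side that faces the jar seat at rest (lever -y side). The spring resists with 0.075 N m at rest plus 0.15 N m per rad of turn, and throws the lever back home once let go. The end stop, after 0.45 to 1.2 rad, is hidden in the base: it is set differently each time and must be felt.
- lever_axis (a point): Point on the lever's turning axis at the top of its hub, 94 mm above the table. At the end stop a rubber buffer adds 12 N m per rad to the spring (about 5 N per mm at the 50 mm point). Press on the stop with over 0.12 N m (2.5 N at the 50 mm point) above the spring for the two seconds, but never force it with over 1 N m (20 N there).
- tray: Fixed dark wooden tray on the table, 280 mm (x) by 220 mm (y), walls 28 mm high and 6 mm thick, floor 6 mm above the table. Origin: centre of its underside.
- seal: Bystander: loose upright pink seal stone with a red foot, 24 x 24 x 60 mm, in the tray on the robot's side of the jar. Origin: centre of its underside.
- pot: Bystander: loose round paste pot, white with a blue lid, 58 mm across and 34 mm high, on the table between the robot and the lever. Origin: centre of its underside.
- brush: Bystander: loose brush with a light wooden handle, 200 mm long along its x axis, about 30 mm high, lying beyond the mixer base. Origin: under its middle.
Things that resemble listed ones, but are neither listed nor needed, are in the scene too. What is meant by the jar is not green or pink, and is the larger of those in its own colour.

How it is judged:
By the outcome, as a careful person would: the job done as asked, in the order asked, and still so for the second after the job is handed in, with the robot touching nothing.
It also fails if it takes over 72 s, if anything falls off the work surface, if the arm or the gripper's body presses on something with over 40 N, if the wrist force passes 120 N, or if a joint passes its speed limit or range.

## Robot

A 6-joint arm with a two-finger parallel gripper is mounted at the origin on the work surface. World frame = base frame: x ahead of the robot, y to its left, z up, the work surface at z = 0. Lengths are in m, angles in rad, forces in N, time in s.
With the tool pointing down it reaches from about 0.275 to 0.775 m from the base axis. Payload 14.6 kg.
Tool frame: the origin (TCP) lies between the finger pads, 19 mm behind the fingertips; this is the grasp point; z points along the fingers, y is the line along which they close (so a half turn about z gives the same grasp; the last joint's range is limited). The gripper opens to 85 mm and grips with 20 to 120 N. Pads are 22 mm wide; open, the fingers measure 114 mm over their backs; the gripper's body (76 mm by 85 mm) begins 54 mm behind the grasp point. The pads swing forward as they close: fully open they stand 13 mm farther back than shut.
Start: joints at [1.099, 0.263, -0.048, 1.259, 0, 1.415], TCP at [0.164, 0.499, 0.25] pointing down, gripper open.
Joint ranges: [-2.65, 2.65], [-0.89, 1.7], [-1.18, 1.37], [-2.13, 2.11], [-1.35, 1.29], [-3.14, 3.14]. Speed limits (rad/s): [1.89, 1.89, 2.57, 2.79, 3.14, 3.14].

## Interface

Orientations are given as a unit quaternion [x, y, z, w].
In Python, from rig import state, cams, job gives the robot as it stands.
- The arm moves only by the tool carry_out, never from a script. Its argument "plan" is text: rows parted by semicolons, each of 5 numbers parted by spaces: the shift along the tool's x, y, z scaled (see below), then the turn about the tool's z scaled (see below), then the opening, from -1 (shut) to 1 (fully open). In form: x y z turn claw; .... A call has 1 to 12 rows; each row is the pose to reach, as a shift and turn from the pose commanded when the call began, along the tool's axes at that moment, turning the shorter way round; what a row does not reach only later rows make up. The controller multiplies each number of a shift by 0.5 m and each number of a turn by 180 degrees. A row lasts 1/12 s, in which the tool goes at most 41.7 mm and 7.16 degrees, less where a joint would pass 70% of its speed; a pose out of reach is approached as far as the arm can. A call with a number of a shift or a turn outside -1 to 1 is refused whole. A call with a gripper value outside its range is refused whole. The fingers move at their own pace and stop on an object; "force" is the grip in N (left out, the last holds). Time passes only in rows, so rows that repeat a pose let the fingers close. It gives the time, the measured TCP pose, the force, the opening and the grip force at its end, in the units of the state.
- state(): the state, without advancing time (a new reading comes with each control period).
- cams.grab_frame(name): name is "side" or "top"; returns the picture (384x512x3 uint8, red, green, blue); there is no depth.
- cams.camera_params(name): a dict with "mtx" (3x3 intrinsics, pixels), "extrinsics" (4x4, takes a point from world to camera coordinates). Camera axes: x right, y down, z forward; pixel columns grow to the right and rows downward; lengths in m; the calibration is good to about 2 mm. A picture is of the moment at which its call begins. camera_params takes no time and is no camera call.
- job.job_done(): hands the job in; it is judged then, once.
The state is a dict: "time": time; "qpos": joint angles; "qd": joint speeds; "effort": joint torques, N m; "eef_pos": TCP position; "tool_rot": TCP orientation; "ft_force": force on the tool from outside, world axes, zero at the start; "ft_torque": the same for the moment, N m; "opening": finger opening in m; "gripper_force": force on a finger pad.
Only numpy, scipy, OpenCV 4.12 (cv2) and the standard library are available. Lean on these libraries where they do the work, as an engineer would, in place of code of your own. Each camera call takes 0.05 s, during which the arm holds its last target. There are 200 camera calls.

## Working session

There is one attempt and no reset: what is moved stays moved. The work goes in short steps, Python scripts to look and compute and a tool call to move; the robot and the scene stay as the last step left them, time stands still between calls to the robot, and variables do not carry over. Pictures are saved under pics/ and viewed, at most 10 in all, crops included, and the job is handed in when it is done.

Besides the shell and the picture viewer there is one more tool, called after "Emit:" by a JSON object that holds its "fn" and its "kwargs", one argument or row to a line. carry_out: Moves the arm, as the interface text tells. Its arguments: {"type":"object","properties":{"plan":{"type":"string"},"force":{"type":"number"}},"required":["plan"]}

```bash
mkdir -p pics
python3 - <<'E'
from rig import state,cams,job
import cv2
s=state();print(s)
for n in("side","top"):
    cv2.imwrite(f"pics/{n}0.png",cv2.resize(cams.grab_frame(n)[:,:,::-1],(800,600),interpolation=cv2.INTER_CUBIC))
    p=cams.camera_params(n);print(n,p["mtx"],p["extrinsics"])
E
```

```text
{'time': 0.0, 'qpos': array([ 1.09867389e+00,  2.63523420e-01, -4.89233421e-02,  1.25939084e+00,
        1.88592467e-05,  1.41549138e+00]), 'qd': array([-1.84751478e-04,  3.94740539e-05,  5.19541806e-04,  5.17182295e-04,
        9.69426652e-04, -5.92284645e-04]), 'effort': array([ 1.40899181e-03, -6.37601352e+01,  3.84566867e+01,  1.36320759e-02,
       -3.08709559e-05,  2.72870835e-05]), 'eef_pos': array([0.16345061, 0.4986503 , 0.24952982]), 'tool_rot': array([ 1.57747062e-01,  9.87479414e-01, -4.92317961e-04, -1.69634772e-04]), 'ft_force': array([-0.25369279,  0.17996244, -0.61561526]), 'ft_torque': array([ 0.00635251, -0.01542156,  0.00393934]), 'gripper_force': 0.0, 'opening': 0.08514367264902341}
side [[360.6730775    0.         249.12052449]
 [  0.         360.6730775  193.7798123 ]
 [  0.           0.           1.        ]] [[ 0.75612859 -0.65423393 -0.01573242 -0.30964933]
 [-0.41881111 -0.4652873  -0.77981086  0.35462094]
 [ 0.50285863  0.59622621 -0.62581747  0.5626194 ]
 [ 0.          0.          0.          1.        ]]
top [[380.17851494   0.         249.1955626 ]
 [  0.         380.17851494 190.9848744 ]
 [  0.           0.           1.        ]] [[-0.01293039 -0.99987908  0.00863901  0.12507067]
 [-0.99433653  0.01194629 -0.10560373  0.52437268]
 [ 0.10548775 -0.00995558 -0.99437077  1.2466746 ]
 [ 0.          0.          0.          1.        ]]
```

View pics/top0.png

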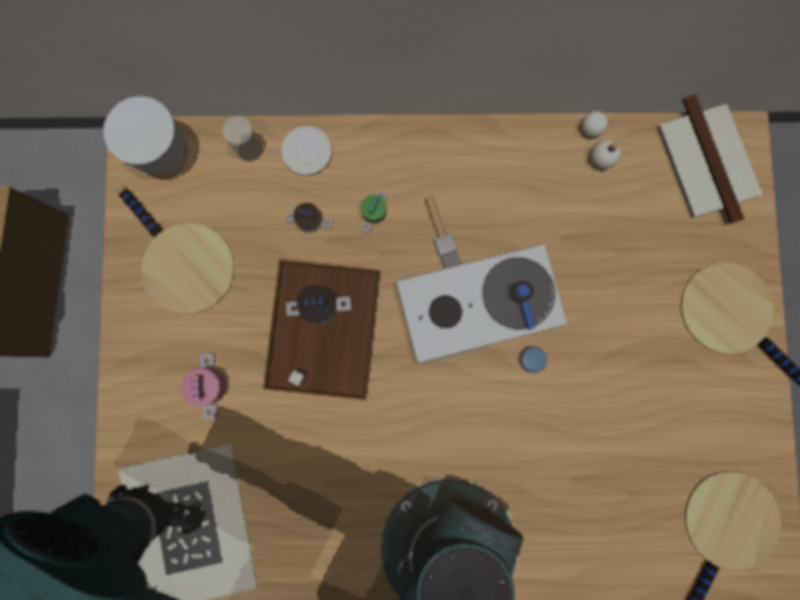

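View pics/side0.png

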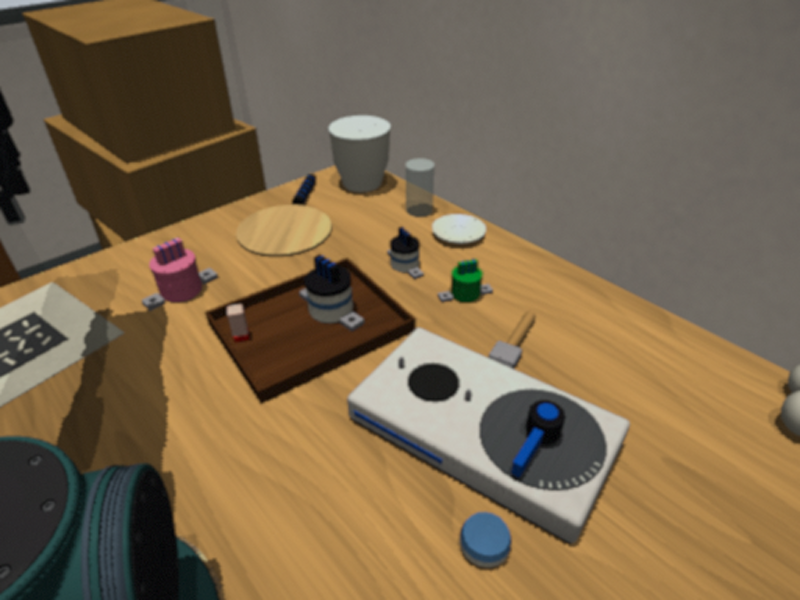

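The top view shows the jar in the tray at (316,303), the seat at (445,311) with pegs at (421,317) and (470,304), and the lever hub at (521,291). In the side view the jar is at (328,290) and the seat at (433,382). I'll enlarge these areas to measure them.

Run:
```python
from rig import cams
import cv2,numpy as np
im={}
for n in("side","top"):
    im[n]=np.mean([cams.grab_frame(n).astype(float) for _ in range(2)],0).astype(np.uint8)[:,:,::-1]
    cv2.imwrite(f"pics/raw_{n}.png",im[n])
def crop(n,x,y,w,h,k):
    c=cv2.resize(im[n][y:y+h,x:x+w],(w*k,h*k),interpolation=cv2.INTER_CUBIC)
    c=cv2.convertScaleAbs(c,alpha=1.5)
    for i in range(0,w,10):
        cv2.line(c,(i*k,0),(i*k,6),(0,255,255),1);cv2.putText(c,str(x+i),(i*k,16),0,.35,(0,255,255))
    for i in range(0,h,10):
        cv2.line(c,(0,i*k),(6,i*k),(0,255,255),1);cv2.putText(c,str(y+i),(8,i*k+4),0,.35,(0,255,255))
    return c
cv2.imwrite("pics/jar.png",np.hstack([crop("top",175,170,56,60,7),crop("side",182,155,56,60,7)]))
cv2.imwrite("pics/bt.png",crop("top",250,150,115,85,7)[:, :800])
cv2.imwrite("pics/bs.png",crop("side",220,205,195,145,4))
```

```text
(no output)
```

View pics/jar.png

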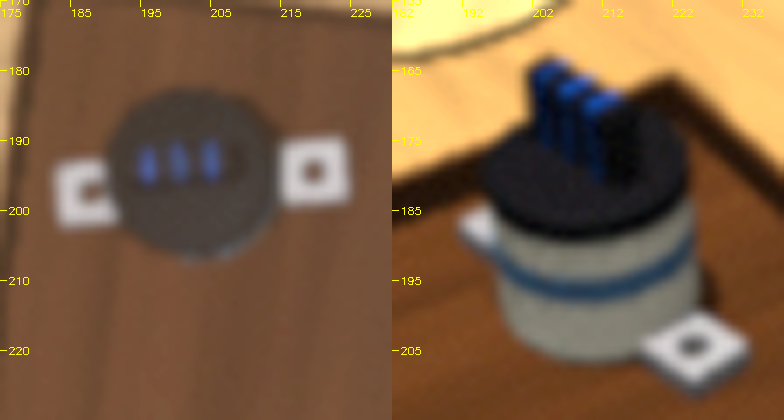

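View pics/bt.png

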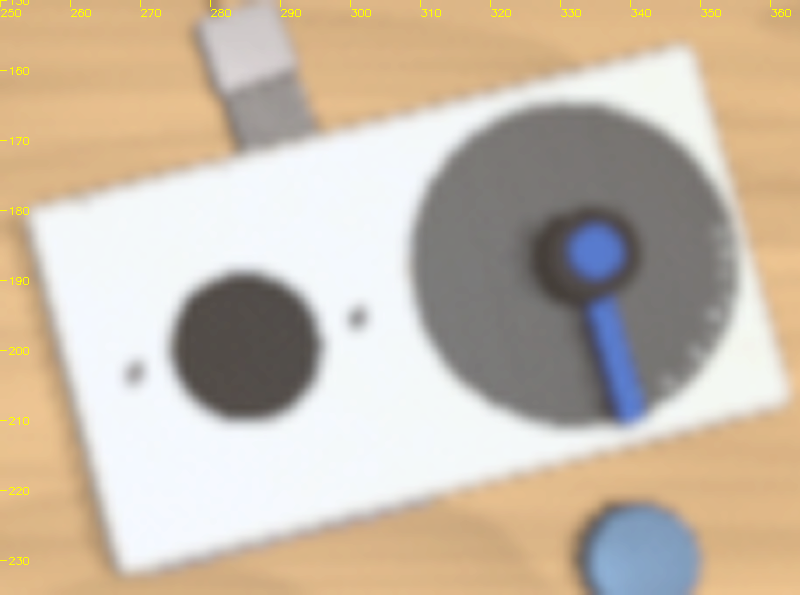

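View pics/bs.png

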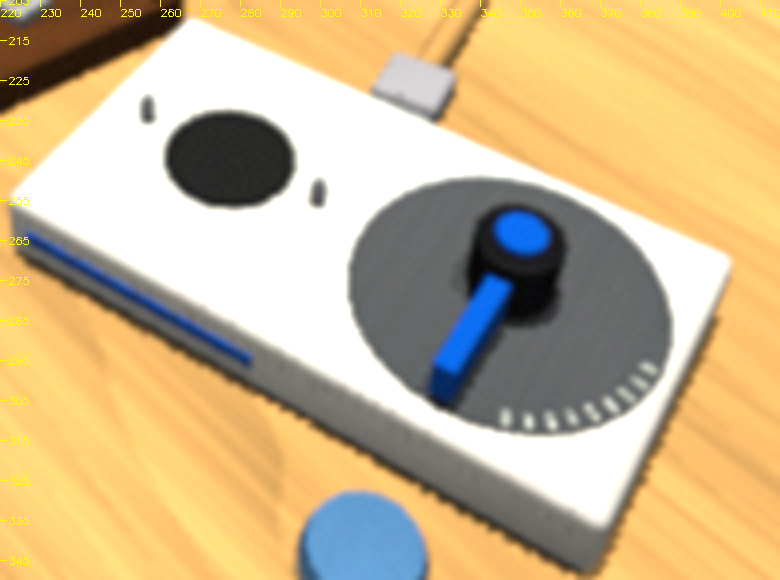

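The crops show the following:
- **Jar, top view:** right lug hole at about (220,194) and lid centre at about (202.6,194.7).
- **Jar, side view:** lug hole at (225,204) and lid centre at (209.7,179.6).
- **Base:** the corners, seat disc, pegs, dial and wing are clear in both views.

Next I'll fit these points.

```bash
cat > h.py <<'E'
from rig import state,cams
import numpy as np
from scipy.optimize import least_squares
P={n:cams.camera_params(n) for n in("side","top")}
def proj(n,X):
    X=np.atleast_2d(X);E=P[n]["extrinsics"];c=X@E[:3,:3].T+E[:3,3];u=c@P[n]["mtx"].T
    return u[:,:2]/u[:,2:]
def tri(t,s):
    f=lambda X:np.r_[proj("top",X)[0]-t,proj("side",X)[0]-s]
    r=least_squares(f,[.4,.1,.05]);return r.x,np.abs(r.fun).max()
T=lambda x,y,x0,y0,k:np.array([x/k+x0-.43,y/k+y0-.43])
def R(a):return np.array([[np.cos(a),-np.sin(a)],[np.sin(a),np.cos(a)]])
E
python3 - <<'E'
from h import *
jt=lambda x,y:T(x,y,175,170,7); js=lambda x,y:T(x-392,y,182,155,7)
bt=lambda x,y:T(x,y,250,150,7); bs=lambda x,y:T(x,y,220,205,4)
np.set_printoptions(precision=4,suppress=True)
for nm,a,b in[("lughole",jt(315,171),js(694,346)),("lid",jt(193,173),js(586,172)),("lugcornA",jt(346,138),js(748,347)),("lugcornB",jt(350,202),js(695,383)),
 ("seat",bt(246,346),bs(230,159)),("dial",bt(574,265),bs(510,306)),("c1",bt(30,207),bs(192,20)),("c2",bt(690,43),bs(730,260)),("c3",bt(790,402),bs(600,528)),("c4",bt(122,575),bs(12,192)),
 ("hubtop",bt(597,250),bs(521,233)),("wingtip",bt(632,420),bs(446,362)),("peg+",bt(133,374),bs(148,110)),("peg-",bt(357,318),bs(319,193))]:
    print(nm,*tri(a,b))
# base fit
base=[((.09,.165,.05),bt(30,207),bs(192,20)),((.09,-.165,.05),bt(690,43),bs(730,260)),((-.09,-.165,.05),bt(790,402),bs(600,528)),((-.09,.165,.05),bt(122,575),bs(12,192)),
((0,.08,.053),bt(246,346),bs(230,159)),((0,-.08,.0505),bt(574,265),bs(510,306)),((0,.134,.061),bt(134,374),bs(148,110)),((0,.026,.061),bt(357,318),bs(319,193))]
L=np.array([b[0] for b in base]);t=np.array([b[1] for b in base]);s=np.array([b[2] for b in base])
W=lambda p,L:np.c_[L[:,:2]@R(p[2]).T+p[:2],L[:,2]+p[3]]
f=lambda p:np.r_[(proj("top",W(p,L))-t).ravel(),(proj("side",W(p,L))-s).ravel()]
r=least_squares(f,[.5,0,0.2,0]);print("base",r.x,"\n",r.fun.reshape(-1,2));print("seat",W(r.x,np.array([[0,.08,.053],[0,-.08,.05]])))
jar=[((0,-.054,.010),jt(315,171),js(694,346)),((0,0,.07),jt(193,173),js(586,172)),((.014,-.069,.01),jt(346,138),js(748,347)),((-.014,-.069,.01),jt(350,202),js(695,383))]
L=np.array([b[0] for b in jar]);t=np.array([b[1] for b in jar]);s=np.array([b[2] for b in jar])
r=least_squares(f,[.5,0.2,0,0]);print("jar",r.x,"\n",r.fun.reshape(-1,2))
E
```

```text
lughole [0.5168 0.2199 0.0118] 0.48381660440932706
lid [0.5111 0.2725 0.0668] 0.5318060971324314
lugcornA [0.5319 0.2053 0.0121] 0.721996557291277
lugcornB [0.5026 0.2022 0.0131] 0.1397146269632401
seat [0.4945 0.0031 0.0465] 0.4159629648347902
dial [ 0.5327 -0.155   0.0399] 0.15195683572127905
c1 [0.5618 0.1042 0.0416] 0.5820328572535516
c2 [ 0.6374 -0.2122  0.0425] 0.6266251165112067
c3 [ 0.4653 -0.2535  0.0418] 0.4318769244915188
c4 [0.3897 0.0623 0.0482] 0.07516322254647889
hubtop [ 0.5323 -0.1524  0.0927] 0.5394686952801635
wingtip [ 0.4567 -0.1701  0.0802] 0.08453347307673198
peg+ [0.4821 0.0564 0.0525] 0.24985922610923694
peg- [ 0.5074 -0.0492  0.0532] 0.15262334167985614
base [ 0.5141 -0.0742  0.2318 -0.0086] 
 [[-1.3235  0.0242]
 [-0.182  -0.0655]
 [ 0.1433  0.675 ]
 [-1.108   0.2876]
 [-0.5553  0.1164]
 [-0.901   0.1506]
 [-0.2573 -0.1188]
 [-0.2689 -0.0483]
 [ 0.2915 -0.9407]
 [ 1.7464  0.2682]
 [ 0.9485  1.2043]
 [-1.2603  1.5385]
 [ 0.5246  0.2285]
 [-0.9983 -1.512 ]
 [ 0.6835 -0.1904]
 [ 0.2228 -0.0408]]
seat [[ 0.4957  0.0037  0.0444]
 [ 0.5325 -0.1521  0.0414]]
jar [0.5104 0.2728 0.111  0.0006] 
 [[-0.0606  0.6475]
 [-0.5376  0.6213]
 [-0.5721  0.7461]
 [-0.1796 -0.2377]
 [ 0.5028  0.4923]
 [ 0.1057 -1.1903]
 [ 0.6059  0.2335]
 [ 0.5323  0.3489]]
```

Run:
```python
from h import *
np.set_printoptions(precision=4,suppress=True)
jt=lambda x,y:T(x,y,175,170,7); js=lambda x,y:T(x-392,y,182,155,7)
bt=lambda x,y:T(x,y,250,150,7); bs=lambda x,y:T(x,y,220,205,4)
base=[((0,.08,.053),bt(246,346),bs(230,159)),((0,-.08,.0505),bt(574,265),bs(510,306)),((0,.134,.061),bt(134,374),bs(148,110)),((0,.026,.061),bt(357,318),bs(319,193)),((0,-.08,.094),bt(597,250),bs(521,233)),((-.08,-.08,.084),bt(631,420),bs(446,362))]
jar=[((0,-.054,.016),jt(315,171),js(694,346)),((0,0,.076),jt(193,173),js(586,172)),((.014,-.069,.016),jt(346,138),js(748,347)),((-.014,-.069,.016),jt(350,202),js(695,383))]
jl=[((.014,.069,.016),jt(56,164),0),((-.014,.069,.016),jt(60,227),0)]
W=lambda p,L:np.c_[L[:,:2]@R(p[2]).T+p[:2],L[:,2]]
for nm,D in(("base",base),("jar",jar+jl)):
  for use in("top","side"):
    d=[x for x in D if use=="top" or not np.isscalar(x[2])]
    L=np.array([b[0] for b in d]);o=np.array([b[1 if use=="top" else 2] for b in d])
    r=least_squares(lambda p:(proj(use,W(p,L))-o).ravel(),[.5,0,.2])
    print(nm,use,r.x,r.fun.reshape(-1,2).tolist())
    if nm=="base":print(W(r.x,np.array([[0,.08,.053],[0,-.08,.05]])))
```

```text
base top [ 0.5142 -0.0745  0.2382] [[-0.16669098317578346, 0.01126526617503032], [-0.27956343953911755, -0.3296979937993285], [0.051982848928162184, -0.09649374006090738], [0.2058965759632656, -0.28430288390839564], [-0.5148703291654897, 0.23208713800644887], [0.6961216589703554, 0.4455076461038061]]
[[ 0.4953  0.0032  0.053 ]
 [ 0.5331 -0.1522  0.05  ]]
base side [ 0.5093 -0.0774  0.2443] [[-0.13184237020260525, -0.34458502762689136], [-0.29953475381500994, -2.3109979389528235], [-0.39294152497836876, -0.7355146820219147], [0.0036094076739345837, -0.7243816794226916], [0.5114772528047524, 1.2884581118736378], [0.20233374237892576, 2.064483725947241]]
[[ 0.49    0.0002  0.053 ]
 [ 0.5287 -0.155   0.05  ]]
jar top [0.513  0.2721 0.0781] [[0.09476434902344977, 0.26081486311446156], [-0.5033153441081026, -0.33035397571632075], [-0.2507017219713532, 0.4710279833106483], [-0.1254361608611987, -0.45085443910195977], [0.3869517504850535, 0.41497201859942834], [0.420394569125051, -0.33959874955309033]]
jar side [0.505  0.2681 0.1281] [[0.11697380370716814, 0.5133879940714223], [-0.689138175167443, -1.246397871140232], [0.2922468266784506, 0.1660012671171387], [0.2785627185344026, 0.4076574517354459]]
```

```bash
cat >> h.py <<'E'
from scipy.spatial.transform import Rotation as Ro
def go(x,y,z,yaw):
    "row numbers to get measured tool to x,y,z with tool y line at world angle yaw"
    s=state();M=Ro.from_quat(s["tool_rot"]).as_matrix()
    a=np.arctan2(M[1,1],M[0,1]);d=(yaw-a+np.pi/2)%np.pi-np.pi/2
    print("t",round(s["time"],2),"p",s["eef_pos"].round(4),"yaw",round(a,4),"F",s["ft_force"].round(2),"op",round(s["opening"],4),"q6",s["qpos"][5].round(2),"z-axis",M[:,2].round(4))
    print("row",(M.T@(np.array([x,y,z])-s["eef_pos"])/.5).round(4),"turn",round(-d/np.pi,4))
E
python3 -c "
from h import *
go(.513,.272,.18,.085)"
```

```text
t 0.3 p [0.1635 0.4988 0.2498] yaw 1.254 F [-0.39 -0.62 -0.23] op 0.0854 q6 1.42 z-axis [-1.e-04 -3.e-04 -1.e+00]
row [-0.8055 -0.2133  0.1397] turn 0.3721
```

Emit:
{"fn": "carry_out", "kwargs": {
  "plan": "-0.8055 -0.2133 0.1 0.372 1;-0.8055 -0.2133 0.1 0.372 1;-0.8055 -0.2133 0.1 0.372 1;-0.8055 -0.2133 0.1 0.372 1;-0.8055 -0.2133 0.1 0.372 1;-0.8055 -0.2133 0.1 0.372 1;-0.8055 -0.2133 0.1 0.372 1;-0.8055 -0.2133 0.1 0.372 1;-0.8055 -0.2133 0.1397 0.372 1;-0.8055 -0.2133 0.1397 0.372 1;-0.8055 -0.2133 0.1397 0.372 1;-0.8055 -0.2133 0.1397 0.372 1",
  "force": 40
}}

```text
time: 1.3
eef_pos: [0.5145, 0.2703, 0.1786]
tool_rot: [0.677, 0.736, -0.001, -0.0]
ft_force: [-0.2, -0.3, -0.2]
opening: 0.0854
gripper_force: 0.0
```

Run:
```python
from h import *
import cv2
go(.513,.272,.15,.085)
im={n:cams.grab_frame(n)[:,:,::-1] for n in("side","top")}
def crop(n,x,y,w,h,k):
    c=cv2.convertScaleAbs(cv2.resize(im[n][y:y+h,x:x+w],(w*k,h*k),interpolation=cv2.INTER_CUBIC),alpha=1.5)
    return c
cv2.imwrite("pics/g1.png",np.hstack([crop("top",162,145,80,90,5),crop("side",170,105,80,90,5)]))
p=np.array([s for s in [state()["eef_pos"]]])
print(proj("top",p+[0,0,-.019]),proj("side",p+[0,0,-.019]))
```

```text
t 1.3 p [0.5145 0.2703 0.1786] yaw 0.0823 F [-0.16 -0.34 -0.17] op 0.0854 q6 1.83 z-axis [-1.8e-03 -8.0e-04 -1.0e+00]
row [ 0.0037 -0.0025  0.0573] turn -0.0008
[[198.30322915 191.28696525]] [[207.13456136 147.83362708]]
```

View pics/g1.png

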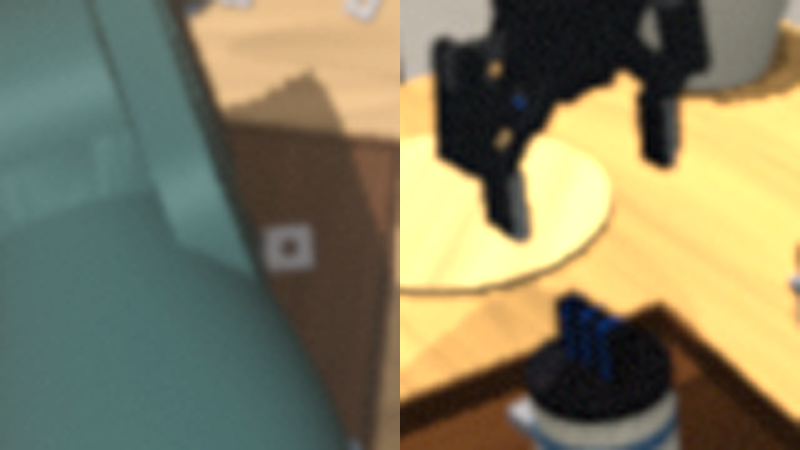

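The fingertips, at (517,238) and (662,163) in the side half, straddle the handle. I'll descend now.

```bash
python3 -c "
from h import *
go(.511,.271,.098,.085)"
```

```text
t 1.4 p [0.5126 0.2722 0.1801] yaw 0.0855 F [-0.98 -0.21  0.12] op 0.0855 q6 1.83 z-axis [-7.e-04  0.e+00 -1.e+00]
row [-0.0021 -0.0033  0.1642] turn 0.0002
```

Emit:
{"fn": "carry_out", "kwargs": {
  "plan": "-0.002 -0.003 0.04 0 1;-0.002 -0.003 0.08 0 1;-0.002 -0.003 0.11 0 1;-0.002 -0.003 0.14 0 1;-0.002 -0.003 0.154 0 1;-0.002 -0.003 0.164 0 1;-0.002 -0.003 0.164 0 1;-0.002 -0.003 0.164 0 1"
}}

```text
time: 2.07
eef_pos: [0.5116, 0.2714, 0.0989]
tool_rot: [0.676, 0.737, 0.0, 0.0]
ft_force: [1.4, 1.0, 0.4]
opening: 0.0851
gripper_force: 0.0
```

Emit:
{"fn": "carry_out", "kwargs": {
  "plan": "0 0 0 0 0.2;0 0 0 0 -0.4;0 0 0 0 -0.5;0 0 0 0 -0.6;0 0 0 0 -0.7;0 0 0 0 -0.8;0 0 0 0 -1;0 0 0 0 -1;0 0 0 0 -1;0 0 0 0 -1",
  "force": 40
}}

```text
time: 2.9
eef_pos: [0.5118, 0.2709, 0.0982]
tool_rot: [0.676, 0.737, 0.0, 0.0]
ft_force: [2.2, -0.3, 0.4]
opening: 0.0132
gripper_force: 45.7
```

```bash
python3 -c "
from h import *
go(.511,.271,.18,.238);print(state()['gripper_force'],state()['ft_torque'])"
```

```text
t 2.9 p [0.5118 0.2709 0.0982] yaw 0.0852 F [ 2.16 -0.35  0.37] op 0.0132 q6 1.83 z-axis [ 3.e-04  0.e+00 -1.e+00]
row [ 0.0003 -0.0015 -0.1636] turn -0.0486
45.71186900138855 [-0.11434747 -0.241761    0.00133013]
```

Emit:
{"fn": "carry_out", "kwargs": {
  "plan": "0 0 -0.01 0 -1;0 0 -0.03 0 -1;0 0 -0.06 0 -1;0 0 -0.09 0 -1;0 0 -0.12 0 -1;0 0 -0.15 0 -1;0 0 -0.17 0 -1;0 0 -0.18 0 -1;0 0 -0.18 0 -1;0 0 -0.18 0 -1",
  "force": 60
}}

```text
time: 3.73
eef_pos: [0.5114, 0.2709, 0.1878]
tool_rot: [0.676, 0.737, -0.0, -0.0]
ft_force: [0.1, -0.3, -7.1]
opening: 0.0126
gripper_force: 58.9
```

```bash
python3 -c "
from h import *
go(.495,.003,.188,.238);print(state()['gripper_force'],state()['ft_torque'])"
```

```text
t 3.73 p [0.5114 0.2709 0.1878] yaw 0.0853 F [ 0.08 -0.3  -7.12] op 0.0126 q6 1.83 z-axis [-5.e-04 -1.e-04 -1.e+00]
row [-5.31e-01 -7.84e-02 -4.00e-04] turn -0.0486
58.92787992954254 [-0.0424154   0.02192515  0.03215189]
```

Emit:
{"fn": "carry_out", "kwargs": {
  "plan": "-0.015 -0.002 0 0 -1;-0.05 -0.007 0 0 -1;-0.1 -0.015 0 -0.01 -1;-0.16 -0.024 0 -0.02 -1;-0.22 -0.032 0 -0.03 -1;-0.28 -0.041 0 -0.04 -1;-0.34 -0.05 0 -0.0486 -1;-0.4 -0.059 0 -0.0486 -1;-0.455 -0.067 0 -0.0486 -1;-0.495 -0.073 0 -0.0486 -1;-0.52 -0.077 0 -0.0486 -1;-0.531 -0.0784 0 -0.0486 -1"
}}

```text
time: 4.73
eef_pos: [0.4944, 0.0011, 0.1875]
tool_rot: [0.619, 0.785, -0.0, -0.0]
ft_force: [0.4, 0.6, -7.0]
opening: 0.0136
gripper_force: 58.9
```

Emit:
{"fn": "carry_out", "kwargs": {
  "plan": "0 0 0 0 -1;0 0 0 0 -1;0 0 0 0 -1"
}}

```text
time: 4.98
eef_pos: [0.4951, 0.0038, 0.1879]
tool_rot: [0.618, 0.786, 0.0, -0.0]
ft_force: [0.3, 1.2, -6.3]
opening: 0.0131
gripper_force: 58.8
```

Run:
```python
from h import *
import cv2
go(.495,.003,.168,.238)
im={n:np.mean([cams.grab_frame(n) for _ in range(2)],0).astype(np.uint8)[:,:,::-1] for n in("side","top")}
def crop(n,x,y,w,h,k):
    c=cv2.convertScaleAbs(cv2.resize(im[n][y:y+h,x:x+w],(w*k,h*k),interpolation=cv2.INTER_CUBIC),alpha=1.5)
    for i in range(0,w,10):cv2.putText(c,str(x+i),(i*k,10),0,.35,(0,0,255));cv2.line(c,(i*k,10),(i*k,14),(0,0,255))
    for i in range(0,h,10):cv2.putText(c,str(y+i),(6,i*k+4),0,.35,(0,0,255));cv2.line(c,(0,i*k),(5,i*k),(0,0,255))
    return c
cv2.imwrite("pics/g2.png",np.hstack([crop("top",257,165,57,75,7),crop("side",237,170,57,75,7)]))
```

```text
t 4.98 p [0.4951 0.0038 0.1879] yaw 0.2387 F [ 0.34  1.2  -6.31] op 0.0131 q6 1.17 z-axis [-4.e-04  3.e-04 -1.e+00]
row [-0.0015 -0.0005  0.0399] turn 0.0002
```

View pics/g2.png

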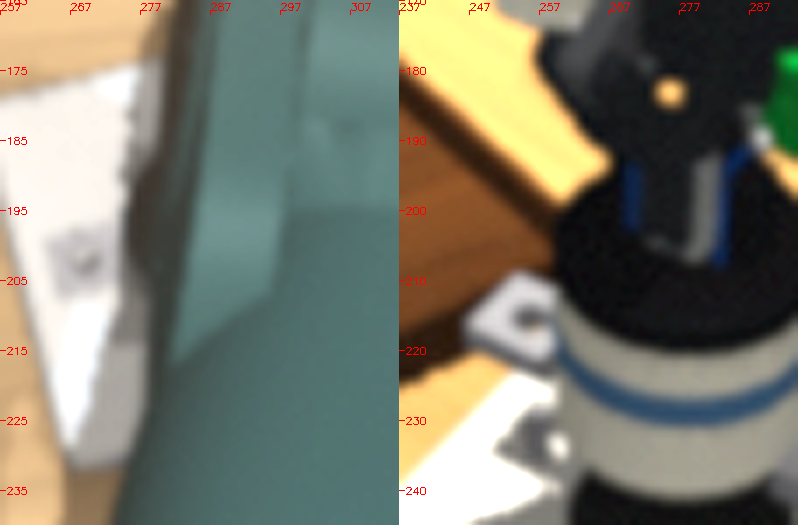

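In the top half the left lug's hole is at crop (87,263), which is px (269.0,202.1). In the side half it's at (530,318), which is px (255.3,215.0). I'll compare these with the peg pixels from earlier.

Run:
```python
from h import *
import cv2
np.set_printoptions(precision=4,suppress=True)
bt=lambda x,y:T(x,y,250,150,7); bs=lambda x,y:T(x,y,220,205,4)
def at(n,o,z): return least_squares(lambda p:proj(n,[*p,z])[0]-o,[.5,0]).x
zh=.188-.092+.010
for n,h,pegs in(("top",T(87,263,257,165,7),[(bt(134,374),.061)]),("side",T(131,318,237,170,7),[(bs(148,99),.068),(bs(148,120),.053)])):
    print(n,"hole",at(n,h,zh),"peg",[at(n,o,z) for o,z in pegs])
s=state();print("TCP-based hole",s["eef_pos"][:2]+R(.238)@[0,.054])
print("tri hole",tri(T(87,263,257,165,7),T(131,318,237,170,7)))
im=cams.grab_frame("side")[:,:,::-1];cv2.imwrite("pics/raw_s2.png",im)
k=7;x,y,w,h=240,195,90,80
c=cv2.convertScaleAbs(cv2.resize(im[y:y+h,x:x+w],(w*k,h*k),interpolation=cv2.INTER_CUBIC),alpha=1.3)
cv2.imwrite("pics/g3.png",c)
```

```text
top hole [0.4816 0.0577] peg [array([0.4823, 0.0559])]
side hole [0.4782 0.0567] peg [array([0.477 , 0.0514]), array([0.4762, 0.0505])]
TCP-based hole [0.4825 0.0562]
tri hole (array([0.4806, 0.0584, 0.1035]), np.float64(0.3822828962540541))
```

View pics/g3.png

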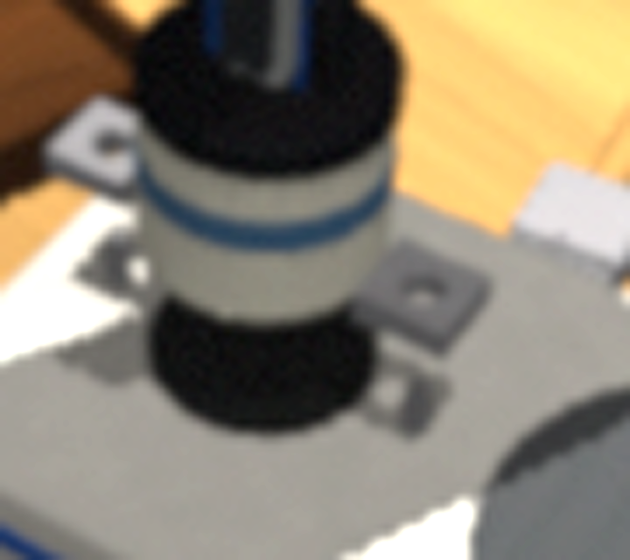

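The right lug hole is at (426,289), which is px (300.4,235.9), and the left one is at px (255.7,215.3). I'll compare both with the pegs in the side view.

Run:
```python
from h import *
np.set_printoptions(precision=4,suppress=True)
bs=lambda x,y:T(x,y,220,205,4)
def at(n,o,z): return least_squares(lambda p:proj(n,[*p,z])[0]-o,[.5,0]).x
s3=lambda x,y:T(x,y,240,195,7)
zh=.188-.092+.010
H=[at("side",s3(113,145),zh),at("side",s3(426,289),zh)];G=[at("side",bs(148,99),.068),at("side",bs(319,182),.068)]
G2=[at("side",bs(148,120),.053),at("side",bs(319,204),.053)]
for a in(H,G,G2):d=a[0]-a[1];print(a,(a[0]+a[1])/2,np.hypot(*d),np.arctan2(-d[0],d[1]))
print("seat disc",at("side",bs(230,159),.053))
p=state()["eef_pos"];print(p, proj("side",p+np.array([0,0,-.092])),proj("side",[.495,.003,.053]))
```

```text
[array([0.4782, 0.0554]), array([ 0.5041, -0.0498])] [0.4912 0.0028] 0.10830993970365627 0.24108529217287833
[array([0.477 , 0.0514]), array([ 0.5021, -0.0524])] [ 0.4895 -0.0005] 0.10676529667336905 0.23694490260394
[array([0.4762, 0.0505]), array([ 0.5017, -0.0542])] [ 0.4889 -0.0018] 0.10777148567707963 0.23914336333854755
seat disc [ 0.4895 -0.0007]
[0.4952 0.0036 0.1881] [[278.2738 227.5889]] [[277.7087 242.1298]]
```

```bash
python3 -c "
from h import *
go(.4946,.0009,.159,.239)"
```

```text
t 5.23 p [0.4952 0.0036 0.1881] yaw 0.2389 F [ 0.13 -0.4  -6.67] op 0.0128 q6 1.17 z-axis [-1.e-04  0.e+00 -1.e+00]
row [-0.0049 -0.0024  0.0581] turn -0.0
```

Emit:
{"fn": "carry_out", "kwargs": {
  "plan": "-0.005 -0.0024 0.01 0 -1;-0.005 -0.0024 0.02 0 -1;-0.005 -0.0024 0.03 0 -1;-0.005 -0.0024 0.04 0 -1;-0.005 -0.0024 0.046 0 -1;-0.005 -0.0024 0.05 0 -1;-0.005 -0.0024 0.054 0 -1;-0.005 -0.0024 0.058 0 -1;-0.005 -0.0024 0.058 0 -1"
}}

```text
time: 5.98
eef_pos: [0.4945, 0.0004, 0.1588]
tool_rot: [0.618, 0.786, -0.0, -0.0]
ft_force: [-0.2, -0.4, -6.7]
opening: 0.0133
gripper_force: 58.8
```

Emit:
{"fn": "carry_out", "kwargs": {
  "plan": "0 0 0.004 0 -1;0 0 0.006 0 -1;0 0 0.006 0 -1"
}}

```text
time: 6.23
eef_pos: [0.4946, 0.0004, 0.156]
tool_rot: [0.618, 0.786, -0.0, -0.0]
ft_force: [0.4, 0.5, -7.2]
opening: 0.0129
gripper_force: 58.8
```

Emit:
{"fn": "carry_out", "kwargs": {
  "plan": "0 0 0.003 0 -1;0 0 0.006 0 -1;0 0 0.006 0 -1"
}}

```text
time: 6.48
eef_pos: [0.4945, 0.0004, 0.1529]
tool_rot: [0.618, 0.786, -0.0, -0.0]
ft_force: [-0.2, 0.4, -6.3]
opening: 0.013
gripper_force: 58.8
```

Emit:
{"fn": "carry_out", "kwargs": {
  "plan": "0 0 0.003 0 -1;0 0 0.006 0 -1;0 0 0.008 0 -1;0 0 0.008 0 -1"
}}

```text
time: 6.82
eef_pos: [0.4945, 0.0004, 0.1489]
tool_rot: [0.618, 0.786, -0.0, -0.0]
ft_force: [-0.7, 0.2, -7.1]
opening: 0.0135
gripper_force: 58.8
```

Emit:
{"fn": "carry_out", "kwargs": {
  "plan": "0 0 0.002 0 -1;0 0 0.003 0 -1;0 0 0.004 0 -1;0 0 0.004 0 -1;0 0 0.004 0 -1"
}}

```text
time: 7.23
eef_pos: [0.4946, 0.0004, 0.1471]
tool_rot: [0.618, 0.786, 0.0, -0.0]
ft_force: [-0.3, -0.5, -6.4]
opening: 0.0132
gripper_force: 58.9
```

Emit:
{"fn": "carry_out", "kwargs": {
  "plan": "0 0 0.001 0 -1;0 0 0.002 0 -1;0 0 0.003 0 -1;0 0 0.003 0 -1;0 0 0.003 0 -1"
}}

```text
time: 7.65
eef_pos: [0.4946, 0.0004, 0.1456]
tool_rot: [0.618, 0.786, -0.0, -0.0]
ft_force: [-0.3, 0.3, -7.6]
opening: 0.013
gripper_force: 58.9
```

Emit:
{"fn": "carry_out", "kwargs": {
  "plan": "0 0 0.0005 0 -1;0 0 0.001 0 -1;0 0 0.001 0 -1;0 0 0.001 0 -1"
}}

```text
time: 7.98
eef_pos: [0.4947, 0.0003, 0.1452]
tool_rot: [0.618, 0.786, 0.0, 0.0]
ft_force: [0.1, 0.4, -4.5]
opening: 0.0128
gripper_force: 59.1
```

Emit:
{"fn": "carry_out", "kwargs": {
  "plan": "0 0 0.0004 0 -1;0 0 0.0008 0 -1;0 0 0.0008 0 -1;0 0 0.0008 0 -1"
}}

```text
time: 8.32
eef_pos: [0.4949, 0.0004, 0.1451]
tool_rot: [0.618, 0.786, 0.0, 0.0]
ft_force: [0.2, 1.0, 5.7]
opening: 0.0128
gripper_force: 60.5
```

Emit:
{"fn": "carry_out", "kwargs": {
  "plan": "0 0 0 0 -0.9;0 0 0 0 -0.8;0 0 0 0 -0.7;0 0 0 0 -0.5;0 0 0 0 0;0 0 0 0 0;0 0 0 0 0;0 0 0 0 0"
}}

```text
time: 8.98
eef_pos: [0.4946, 0.0003, 0.1447]
tool_rot: [0.618, 0.786, -0.0, -0.0]
ft_force: [1.0, -0.6, -0.3]
opening: 0.0431
gripper_force: 0.0
```

Emit:
{"fn": "carry_out", "kwargs": {
  "plan": "0 0 -0.03 0 0;0 0 -0.08 0 0;0 0 -0.14 0 0;0 0 -0.2 0 0;0 0 -0.2 0 0;0 0 -0.2 0 0"
}}

```text
time: 9.48
eef_pos: [0.4953, 0.0002, 0.2459]
tool_rot: [0.618, 0.786, 0.001, 0.001]
ft_force: [0.9, 0.9, -0.9]
opening: 0.0427
gripper_force: 0.0
```

```bash
cat >> h.py <<'E'
SEAT=np.array([.4948,.0004]);B=.239
AX=SEAT+R(B)@[0,-.16]
def lp(th,c): # world xy of tool at lever turn th, tool centre c off mid-wing on the push side, r=50mm
    return AX+R(B+np.pi+th)@[.05,-c]
E
python3 -c "
from h import *
print(AX,lp(0,.035))
go(*lp(0,.035),.20,B)
M=Ro.from_quat(state()['tool_rot']).as_matrix();print('tool x',M[:,0],'push dir',R(B+np.pi)@[0,1])
"
```

```text
[ 0.53267699 -0.15505203] [ 0.47581264 -0.13288346]
t 9.48 p [4.953e-01 2.000e-04 2.459e-01] yaw 0.238 F [ 0.86  0.9  -0.89] op 0.0427 q6 1.17 z-axis [ 2.7e-03 -4.0e-04 -1.0e+00]
row [-0.2494 -0.1009  0.0918] turn -0.0003
tool x [-0.23574521  0.97181431 -0.00106753] push dir [ 0.23673117 -0.97157519]
```

Emit:
{"fn": "carry_out", "kwargs": {
  "plan": "-0.06 -0.025 0 0 -1;-0.12 -0.05 0 0 -1;-0.18 -0.075 0 0 -1;-0.23 -0.092 0 0 -1;-0.2494 -0.101 0.04 0 -1;-0.2494 -0.101 0.08 0 -1;-0.2494 -0.101 0.09 0 -1;-0.2494 -0.101 0.09 0 -1;-0.2494 -0.101 0.09 0 -1",
  "force": 30
}}

```text
time: 10.23
eef_pos: [0.4748, -0.1323, 0.1998]
tool_rot: [0.618, 0.786, -0.0, -0.0]
ft_force: [0.1, 0.4, 0.5]
opening: 0.0
gripper_force: 0.0
```

Run:
```python
from h import *
import cv2
go(*lp(0,.035),.083,B)
im={n:cams.grab_frame(n)[:,:,::-1] for n in("side","top")}
def crop(n,x,y,w,h,k):
    return cv2.convertScaleAbs(cv2.resize(im[n][y:y+h,x:x+w],(w*k,h*k),interpolation=cv2.INTER_CUBIC),alpha=1.3)
cv2.imwrite("pics/g4.png",crop("side",235,170,160,140,5)[:600])
```

```text
t 10.23 p [ 0.4748 -0.1323  0.1998] yaw 0.2385 F [0.11 0.37 0.47] op 0.0 q6 0.9 z-axis [-8.e-04  4.e-04 -1.e+00]
row [-0.0018  0.0018  0.2335] turn -0.0002
```

View pics/g4.png

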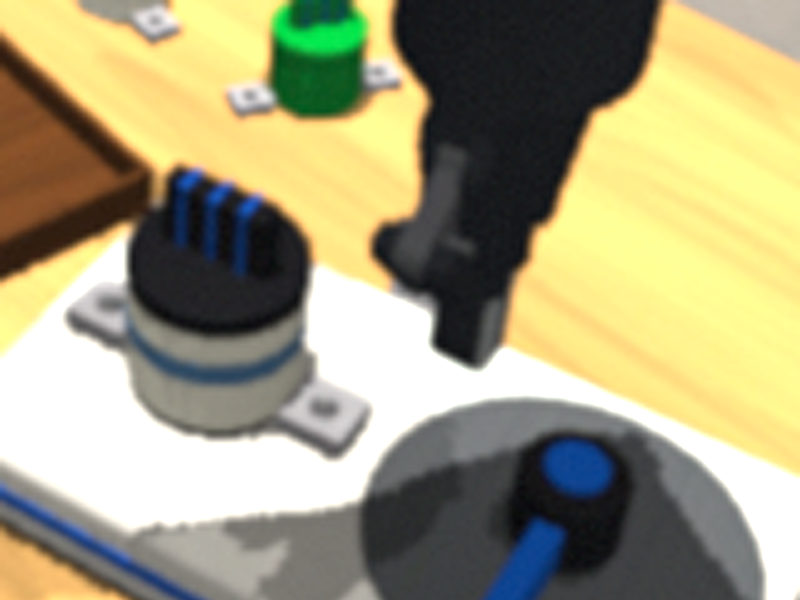

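The jar sits flat on the seat with the pegs inside both lug holes, at (108,300) and (323,408). The fingers are shut above the seat side of the wing, so I'll descend.

Emit:
{"fn": "carry_out", "kwargs": {
  "plan": "-0.0018 0.0018 0.06 0 -1;-0.0018 0.0018 0.12 0 -1;-0.0018 0.0018 0.17 0 -1;-0.0018 0.0018 0.21 0 -1;-0.0018 0.0018 0.2335 0 -1;-0.0018 0.0018 0.2335 0 -1;-0.0018 0.0018 0.2335 0 -1"
}}

```text
time: 10.92
eef_pos: [0.4763, -0.1332, 0.0835]
tool_rot: [0.618, 0.786, 0.0, 0.0]
ft_force: [0.1, 0.3, -0.2]
opening: 0.0002
gripper_force: 0.0
```

Emit:
{"fn": "carry_out", "kwargs": {
  "plan": "-0.008 0 0 0 -1;-0.016 0 0 0 -1;-0.02 0 0 0 -1;-0.02 0 0 0 -1"
}}

```text
time: 11.25
eef_pos: [0.479, -0.1439, 0.0836]
tool_rot: [0.618, 0.786, 0.0, 0.001]
ft_force: [-0.9, 0.1, -0.4]
opening: -0.0
gripper_force: 0.0
```

Run:
```python
from h import *
p=lp(0,.025);go(*p,.083,B)
c=.018
for d in(.05,.1,.2,.3,.05*5): 
    a=np.array([.05,-c]);dl=R(d)@a-a  # lever frame: push dir=+y=-toolx ; lever x = world angle B+pi
    s=state();M=Ro.from_quat(s["tool_rot"]).as_matrix()
    w=np.r_[R(B+np.pi)@dl,0];print(d,(M.T@w/.5).round(4),round(-d/np.pi,4))
```

```text
t 11.25 p [ 0.479  -0.1439  0.0836] yaw 0.2375 F [-0.85  0.13 -0.42] op -0.0 q6 0.88 z-axis [ 1.2e-03 -7.0e-04 -1.0e+00]
row [ 0.0028 -0.0009  0.0013] turn -0.0005
0.05 [-0.005  -0.0017  0.    ] -0.0159
0.1 [-0.0102 -0.0031  0.    ] -0.0318
0.2 [-0.0206 -0.0051  0.    ] -0.0637
0.3 [-0.0312 -0.0061  0.    ] -0.0955
0.25 [-0.0259 -0.0058  0.    ] -0.0796
```

Emit:
{"fn": "carry_out", "kwargs": {
  "plan": "-0.006 0 0 0 -1;-0.011 0 0 0 -1;-0.011 0 0 0 -1;-0.011 0 0 0 -1"
}}

```text
time: 11.58
eef_pos: [0.4797, -0.1485, 0.083]
tool_rot: [0.618, 0.786, 0.0, -0.0]
ft_force: [0.7, 2.5, 1.0]
opening: 0.0001
gripper_force: 0.8
```

Emit:
{"fn": "carry_out", "kwargs": {
  "plan": "-0.002 0 0 0 -1;-0.004 0 0 0 -1;-0.004 0 0 0 -1;-0.004 0 0 0 -1"
}}

```text
time: 11.92
eef_pos: [0.48, -0.1504, 0.0829]
tool_rot: [0.618, 0.786, -0.0, -0.0]
ft_force: [-1.4, 1.1, 0.7]
opening: 0.0
gripper_force: 0.9
```

Run:
```python
from h import *
p=lp(0,.018);go(*p,.083,B)
s=state();print((R(-(B+np.pi))@(s["eef_pos"][:2]-AX)).round(4), s["ft_torque"])
```

```text
t 11.92 p [ 0.48   -0.1504  0.0829] yaw 0.238 F [-1.42  1.11  0.65] op 0.0 q6 0.87 z-axis [-3.e-04  1.e-04 -1.e+00]
row [ 0.0019  0.0001 -0.0002] turn -0.0003
[ 0.05  -0.017] [0.30457942 0.2541355  0.05057428]
```

Emit:
{"fn": "carry_out", "kwargs": {
  "plan": "-0.005 -0.0017 0 -0.0159 -1;-0.0102 -0.0031 0 -0.0318 -1;-0.0154 -0.0042 0 -0.0478 -1;-0.0206 -0.0051 0 -0.0637 -1;-0.0259 -0.0058 0 -0.0796 -1;-0.0312 -0.0061 0 -0.0955 -1;-0.0312 -0.0061 0 -0.0955 -1;-0.0312 -0.0061 0 -0.0955 -1"
}}

```text
time: 12.58
eef_pos: [0.4809, -0.1661, 0.0829]
tool_rot: [0.494, 0.869, 0.0, -0.0]
ft_force: [-0.4, 3.8, 0.7]
opening: -0.0002
gripper_force: 1.2
```

Emit:
{"fn": "carry_out", "kwargs": {
  "plan": "-0.005 -0.0017 0 -0.0159 -1;-0.0102 -0.0031 0 -0.0318 -1;-0.0102 -0.0031 0 -0.0318 -1;-0.0102 -0.0031 0 -0.0318 -1"
}}

```text
time: 12.92
eef_pos: [0.4821, -0.1712, 0.0829]
tool_rot: [0.451, 0.893, 0.0, -0.0]
ft_force: [0.0, 4.0, 1.0]
opening: 0.0003
gripper_force: 1.4
```

```bash
cat >> h.py <<'E'
def feel(k=4):
    A=[]
    for _ in range(k):
        cams.grab_frame("top");s=state();M=Ro.from_quat(s["tool_rot"]).as_matrix()
        q=R(-(B+np.pi))@(s["eef_pos"][:2]-AX);a=np.arctan2(M[1,1],M[0,1])-B
        th=(a+np.pi/2)%np.pi-np.pi/2 if a<1.3 else a
        l=R(-th)@q; A.append([th,*l,s["eef_pos"][2],M[:,0]@s["ft_force"],M[:,1]@s["ft_force"]])
    m=np.mean(A,0);print("t",round(s["time"],2),"th,lx,ly,z",m[:4].round(4),"resist F",m[4].round(2),"sd",np.std(A,0)[4].round(2),"Fy",m[5].round(2),"spring exp",round((.075+.15*m[0])/.05,2))
E
python3 -c "
from h import *
feel()"
```

```text
t 13.12 th,lx,ly,z [ 0.3971  0.0503 -0.0171  0.0829] resist F 2.79 sd 0.32 Fy 1.72 spring exp 2.69
```

Emit:
{"fn": "carry_out", "kwargs": {
  "plan": "-0.0025 -0.0008 0 -0.008 -1;-0.005 -0.0017 0 -0.0159 -1;-0.005 -0.0017 0 -0.0159 -1"
}}

```text
time: 13.37
eef_pos: [0.4829, -0.1739, 0.083]
tool_rot: [0.427, 0.904, 0.0, -0.0]
ft_force: [-0.0, 2.4, 0.3]
opening: 0.0
gripper_force: 1.5
```

```bash
python3 -c "
from h import *
feel()"
```

```text
t 13.57 th,lx,ly,z [ 0.4477  0.0504 -0.017   0.083 ] resist F 2.43 sd 0.59 Fy 1.72 spring exp 2.84
```

Emit:
{"fn": "carry_out", "kwargs": {
  "plan": "-0.0025 -0.0008 0 -0.008 -1;-0.005 -0.0017 0 -0.0159 -1;-0.005 -0.0017 0 -0.0159 -1"
}}

```text
time: 13.82
eef_pos: [0.4839, -0.1765, 0.083]
tool_rot: [0.404, 0.915, 0.0, 0.0]
ft_force: [-0.9, 4.0, 0.7]
opening: 0.0002
gripper_force: 1.5
```

```bash
python3 -c "
from h import *
feel()"
```

```text
t 14.02 th,lx,ly,z [ 0.4977  0.0505 -0.017   0.083 ] resist F 3.3 sd 0.64 Fy 2.04 spring exp 2.99
```

Emit:
{"fn": "carry_out", "kwargs": {
  "plan": "-0.0025 -0.0008 0 -0.008 -1;-0.005 -0.0017 0 -0.0159 -1;-0.005 -0.0017 0 -0.0159 -1"
}}

```text
time: 14.27
eef_pos: [0.4849, -0.1789, 0.083]
tool_rot: [0.381, 0.924, 0.0, -0.0]
ft_force: [-0.8, 4.4, 0.6]
opening: 0.0001
gripper_force: 1.6
```

```bash
python3 -c "
from h import *
feel()"
```

```text
t 14.47 th,lx,ly,z [ 0.5477  0.0506 -0.0171  0.083 ] resist F 3.26 sd 0.48 Fy 2.54 spring exp 3.14
```

Emit:
{"fn": "carry_out", "kwargs": {
  "plan": "-0.0025 -0.0008 0 -0.008 -1;-0.005 -0.0017 0 -0.0159 -1;-0.005 -0.0017 0 -0.0159 -1"
}}

```text
time: 14.72
eef_pos: [0.4861, -0.1813, 0.083]
tool_rot: [0.358, 0.934, -0.0, -0.0]
ft_force: [-2.4, 4.2, 0.7]
opening: 0.0
gripper_force: 1.7
```

```bash
python3 -c "
from h import *
feel()"
```

```text
t 14.92 th,lx,ly,z [ 0.5977  0.0506 -0.0171  0.083 ] resist F 3.57 sd 0.37 Fy 2.64 spring exp 3.29
```

Emit:
{"fn": "carry_out", "kwargs": {
  "plan": "-0.0025 -0.0008 0 -0.008 -1;-0.005 -0.0017 0 -0.0159 -1;-0.005 -0.0017 0 -0.0159 -1"
}}

```text
time: 15.17
eef_pos: [0.4874, -0.1836, 0.083]
tool_rot: [0.335, 0.942, 0.0, -0.0]
ft_force: [-0.5, 4.8, 0.3]
opening: 0.0002
gripper_force: 1.7
```

```bash
python3 -c "
from h import *
feel()"
```

```text
t 15.37 th,lx,ly,z [ 0.6476  0.0507 -0.0172  0.083 ] resist F 3.68 sd 0.53 Fy 2.38 spring exp 3.44
```

Emit:
{"fn": "carry_out", "kwargs": {
  "plan": "-0.0025 -0.0008 0 -0.008 -1;-0.005 -0.0017 0 -0.0159 -1;-0.005 -0.0017 0 -0.0159 -1"
}}

```text
time: 15.62
eef_pos: [0.4888, -0.1858, 0.083]
tool_rot: [0.311, 0.95, -0.0, -0.0]
ft_force: [-1.4, 3.9, 0.6]
opening: -0.0002
gripper_force: 1.8
```

```bash
python3 -c "
from h import *
feel()"
```

```text
t 15.82 th,lx,ly,z [ 0.6976  0.0507 -0.0172  0.083 ] resist F 3.67 sd 0.53 Fy 2.3 spring exp 3.59
```

Emit:
{"fn": "carry_out", "kwargs": {
  "plan": "-0.0025 -0.0008 0 -0.008 -1;-0.005 -0.0017 0 -0.0159 -1;-0.005 -0.0017 0 -0.0159 -1"
}}

```text
time: 16.07
eef_pos: [0.4903, -0.188, 0.083]
tool_rot: [0.287, 0.958, 0.0, -0.0]
ft_force: [-1.7, 4.3, 0.7]
opening: 0.0
gripper_force: 1.8
```

```bash
python3 -c "
from h import *
feel()"
```

```text
t 16.27 th,lx,ly,z [ 0.7476  0.0508 -0.0173  0.083 ] resist F 3.6 sd 0.7 Fy 2.34 spring exp 3.74
```

Emit:
{"fn": "carry_out", "kwargs": {
  "plan": "-0.0025 -0.0008 0 -0.008 -1;-0.005 -0.0017 0 -0.0159 -1;-0.005 -0.0017 0 -0.0159 -1"
}}

```text
time: 16.52
eef_pos: [0.4914, -0.1896, 0.0829]
tool_rot: [0.263, 0.965, 0.0, -0.001]
ft_force: [-4.9, 7.6, 4.2]
opening: -0.0001
gripper_force: 4.0
```

```bash
python3 -c "
from h import *
feel()"
```

```text
t 16.72 th,lx,ly,z [ 0.7981  0.0507 -0.0181  0.0829] resist F 7.77 sd 0.51 Fy 3.5 spring exp 3.89
```

The force jumped to about 3.9 N above the spring, so this is the end stop. I'll press slightly more and hold.

Emit:
{"fn": "carry_out", "kwargs": {
  "plan": "-0.0025 -0.0008 0 -0.007 -1;-0.0025 -0.0008 0 -0.007 -1;-0.0025 -0.0008 0 -0.007 -1"
}}

```text
time: 16.97
eef_pos: [0.4919, -0.1902, 0.0829]
tool_rot: [0.253, 0.967, 0.0, -0.001]
ft_force: [-6.9, 9.2, 5.6]
opening: -0.0001
gripper_force: 5.1
```

```bash
python3 -c "
from h import *
feel()"
```

```text
t 17.17 th,lx,ly,z [ 0.82    0.0506 -0.0184  0.0828] resist F 10.42 sd 0.11 Fy 4.01 spring exp 3.96
```

Emit:
{"fn": "carry_out", "kwargs": {
  "plan": "0 0 0 0 -1;0 0 0 0 -1;0 0 0 0 -1;0 0 0 0 -1;0 0 0 0 -1;0 0 0 0 -1;0 0 0 0 -1;0 0 0 0 -1;0 0 0 0 -1;0 0 0 0 -1;0 0 0 0 -1;0 0 0 0 -1"
}}

```text
time: 18.17
eef_pos: [0.4918, -0.1902, 0.0829]
tool_rot: [0.253, 0.967, 0.0, -0.001]
ft_force: [-6.9, 8.6, 6.7]
opening: 0.0001
gripper_force: 5.1
```

Emit:
{"fn": "carry_out", "kwargs": {
  "plan": "0 0 0 0 -1;0 0 0 0 -1;0 0 0 0 -1;0 0 0 0 -1;0 0 0 0 -1;0 0 0 0 -1;0 0 0 0 -1;0 0 0 0 -1;0 0 0 0 -1;0 0 0 0 -1;0 0 0 0 -1;0 0 0 0 -1"
}}

```text
time: 19.17
eef_pos: [0.4918, -0.1901, 0.0829]
tool_rot: [0.253, 0.967, 0.0, -0.001]
ft_force: [-6.0, 8.1, 5.1]
opening: -0.0
gripper_force: 5.1
```

```bash
python3 -c "
from h import *
feel()
s=state();M=Ro.from_quat(s['tool_rot']).as_matrix()
for th in(.65,.5,.35,.2,.05,-.1):
    p=np.r_[lp(th,.018),s['eef_pos'][2]];print(th,(M.T@(p-s['eef_pos'])/.5).round(4),round(-(th-.82)/np.pi,4))
p=np.r_[lp(-.1,.035),s['eef_pos'][2]];print('far',(M.T@(p-s['eef_pos'])/.5).round(4))"
```

```text
t 19.37 th,lx,ly,z [ 0.82    0.0506 -0.0184  0.0828] resist F 10.18 sd 0.56 Fy 4.45 spring exp 3.96
0.65 [0.0155 0.0088 0.    ] 0.0541
0.5 [0.0288 0.0176 0.0001] 0.1019
0.35 [0.0405 0.0284 0.0001] 0.1496
0.2 [0.0505 0.0408 0.0001] 0.1974
0.05 [0.0586 0.0545 0.0001] 0.2451
-0.1 [0.0645 0.0693 0.0002] 0.2928
far [0.0851 0.0964 0.0002]
```

Emit:
{"fn": "carry_out", "kwargs": {
  "plan": "0.008 0.0044 0 0.027 -1;0.0155 0.0088 0 0.0541 -1;0.022 0.013 0 0.078 -1;0.0288 0.0176 0 0.102 -1;0.0347 0.023 0 0.126 -1;0.0405 0.0284 0 0.15 -1;0.0505 0.0408 0 0.1974 -1;0.0586 0.0545 0 0.2451 -1;0.0645 0.0693 0 0.28 -1;0.0851 0.0964 0 0.29 -1;0.0851 0.0964 0 0.29 -1;0.0851 0.0964 0 0.29 -1"
}}

```text
time: 20.37
eef_pos: [0.4797, -0.1282, 0.0832]
tool_rot: [0.652, 0.758, -0.0, 0.001]
ft_force: [-0.5, -0.5, 0.4]
opening: -0.0001
gripper_force: 0.0
```

Emit:
{"fn": "carry_out", "kwargs": {
  "plan": "0 0 -0.04 0 -1;0 0 -0.1 0 -1;0 0 -0.17 0 -1;0 0 -0.25 0 -1;0 0 -0.32 0 -1;0 0 -0.36 0 -1;0 0 -0.36 0 -1;0 0 -0.36 0 -1;0 0 -0.36 0 -1;0 0 -0.36 0 -1"
}}

```text
time: 21.2
eef_pos: [0.479, -0.1283, 0.2619]
tool_rot: [0.653, 0.758, -0.0, -0.001]
ft_force: [0.3, -0.2, -0.6]
opening: -0.0001
gripper_force: 0.0
```

Run:
```python
from h import *
import cv2
s=state();print(s["time"],s["eef_pos"],s["ft_force"])
cv2.imwrite("pics/end.png",cv2.convertScaleAbs(cv2.resize(cams.grab_frame("side")[130:370,120:440,::-1],(800,600),interpolation=cv2.INTER_CUBIC),alpha=1.2))
```

```text
21.2 [ 0.47896028 -0.12833137  0.26192229] [ 0.26561726 -0.21269561 -0.63334348]
```

View pics/end.png

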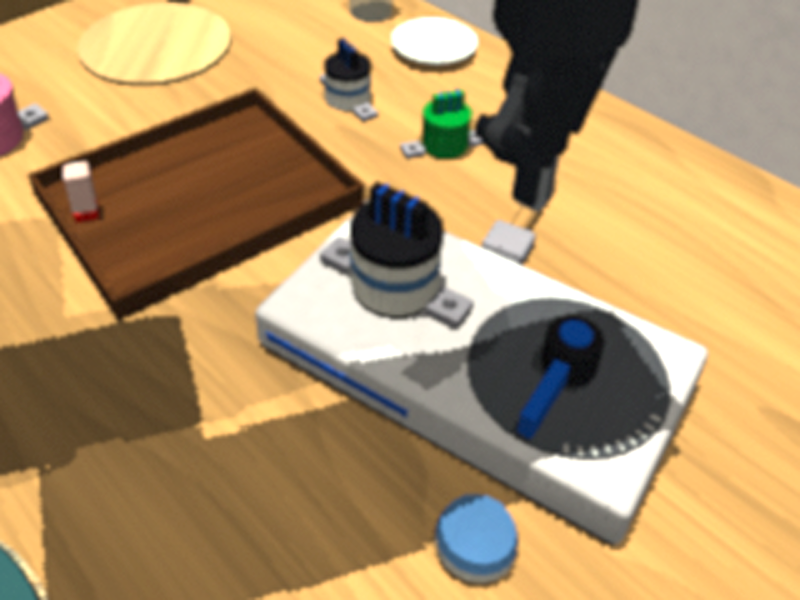

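The jar is seated at (395,255), the lever is back home at (545,395), and the seal, pot and brush haven't moved. I'll hand the job in.

```bash
python3 -c "
from rig import job
print(job.job_done())"
```

```text
the job is handed in; nothing more can be done
None
```

The jar is seated over both pegs, and the lever was pressed on its end stop (about 0.8 rad, roughly 6.5 N above the spring) for over two seconds and is back home; the seal, pot and brush look unmoved, and the job was handed in at about 21 s.

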